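Sweep round blanks through the gate

TASK

With a fingertip, sweep the three round brass blanks along the sorting board and through the gap in its fence, one after another, so that each drops into the slot behind. Only slide them, never lift anything; the square blank stays on the board, in front of the fence, and the things standing round the board are left alone.

Things in the scene. Friction and masses are not known exactly. Their poses are not given: they have to be found in the camera images.
- sorting_board: fixed dark hardwood sorting board, 233 mm long (its x), 220 mm wide (its y). Origin on its underside, midway across; z up, x from the open near edge to the fence. Level floor 32 mm above the bench from x = -100 to +63 mm, no rims at near edge and sides. The blanks start in a row across it, x = -71 to -35 mm, in any order, centres at least 40 mm apart in y.
- gate (a point): middle of the gate at floor level (board x = 59, y = 0 mm). The gate is a gap 50 mm wide (along y) in a metal fence 12 mm high and 8 mm thick (x = 55 to 63) that crosses the floor's full width; the gap's sides are round. Axes as the board's. A disc tips into the slot by itself once its centre is past the fence, so a finger pushing behind it need hardly enter the gate.
- slot (a point): centre of the slot's bottom (board x = 93, y = 0, 7 mm above the bench). The slot is an open-topped pit right behind the fence, 60 mm long (board x = 63 to 123), 110 mm wide, its bottom 25 mm below the board's floor. Discs may land on one another; one that still leans on the floor's edge needs a push 10 to 20 mm further.
- disc_a: a round brass blank: plain disc 32 mm in diameter, 6 mm thick, 0.03 to 0.065 kg, lying flat and loose on the board; slides easily (friction 0.2 to 0.3). Origin at the centre of its underside, z up.
- disc_b: a round brass blank: plain disc 32 mm in diameter, 6 mm thick, 0.03 to 0.065 kg, lying flat and loose on the board; slides easily (friction 0.2 to 0.3). Origin at the centre of its underside, z up.
- disc_c: a round brass blank: plain disc 32 mm in diameter, 6 mm thick, 0.03 to 0.065 kg, lying flat and loose on the board; slides easily (friction 0.2 to 0.3). Origin at the centre of its underside, z up.
- square_blank: the square brass blank, 26 x 26 x 6 mm, loose on the board among the discs; must not go into the slot or off the board. Origin at the centre of its underside.
- silver_cuff: open silver bracelet, 54 x 59 x 22 mm, loose on the bench beyond the slot. Origin at the centre of its underside.
- loupe_glass: round magnifier with black handle, 42 x 87 x 9 mm, loose on the bench to the right of the board. Origin at the centre of its underside.
- abrasive_block: small grey abrasive block, 25 x 35 x 16 mm, loose on the bench beyond the slot, left. Origin at the centre of its underside.
Not all that is in view belongs to the job. Leave any purple look-alike of the disc_a alone. Leave any purple look-alike of the disc_b alone.

How it is judged:
By the outcome, as a careful person would: the job done as asked, in the order asked, and still so for the second after the job is handed in, with the robot touching nothing.
It also fails if it takes over 59 s, if anything falls off the work surface, if the arm or the gripper's body presses on something with over 40 N, if the wrist force passes 120 N, or if a joint passes its speed limit or range.

ROBOT

A 7-joint arm with a two-finger parallel gripper is mounted at the origin on a cart in front of the work surface, level with it; the furniture and walls round the work are solid. World frame = base frame: x ahead of the robot, y to its left, z up, the work surface at z = 0. Lengths are in m, angles in rad, forces in N, time in s.
With the tool pointing down it reaches from about 0.35 to 0.9 m from the base axis. Payload 7.2 kg.
Tool frame: the origin (TCP) lies midway between the tips of the shut fingers; the grasp point (between the pads) lies 19 mm behind it; z points along the fingers, y is the direction in which the jaws open and shut (so a half turn about z gives the same grasp; the last joint's range is limited). The gripper opens to 88 mm and grips with 3 to 60 N. Pads are 20 mm wide; open, the fingers measure 115 mm over their backs; the gripper's body (75 mm by 178 mm) begins 61 mm behind the grasp point.
Start: joints at [-1.36, 0.411, -0.013, 1.596, 0.006, 1.134, -0.082], TCP at [0.172, 0.601, 0.223] pointing down, gripper open.
Joint ranges: [-2.95, 2.95], [-0.29, 1.99], [-1.47, 1.44], [0.14, 2.54], [-1.03, 4.17], [0.13, 1.85], [-2.86, 2.86]. Speed limits (rad/s): [2.39, 2.39, 3.01, 3.01, 3.14, 3.14, 3.14].

INTERFACE

Orientations are given as a unit quaternion [x, y, z, w].
In Python, from bench import observe, camera, hand_in gives the robot as it stands.
- The arm moves only by the tool apply_moves, never from a script. Its argument "series" is a list of rows, each a list of 3 entries, a list of its own where there are three numbers: the turn, a rotation vector about the tool's x, y, z in rad, then the shift along the tool's x, y, z in m, then the finger opening in m, from 0 to 0.0878. In form: [[[ax, ay, az], [dx, dy, dz], grip], ...]. A call has 1 to 12 rows; each row is the pose to reach, as a shift and turn from the pose commanded when the call began, along the tool's axes at that moment; what a row does not reach only later rows make up. A row lasts 1/8 s, in which the tool goes at most 62.5 mm and 10.7 degrees, less where a joint would pass 70% of its speed; a pose out of reach is approached as far as the arm can. A call with a gripper value outside its range is refused whole. The fingers move at their own pace and stop on an object; the grip force is fixed at half the most. Time passes only in rows, so rows that repeat a pose let the fingers close. It gives the time, the measured TCP pose, the force and the opening at its end, in the units of the state.
- observe(): the state, without advancing time (a new reading comes with each control period).
- camera(name): name is "side" or "top" or "wrist"; returns a dict with "color" (400x640x3 uint8, blue, green, red), "range_z" (400x640 float32, m along the optical axis (not along the pixel's ray), 0 where there is no reading), "mtx" (3x3 intrinsics, pixels), "rvec" (rotation vector, rad) and "tvec" (3), from world to camera coordinates, as OpenCV has them; the wrist camera has in their place "mount" (4x4, takes a point from camera to tool coordinates, whose origin is the TCP and whose axes are the flange's). Camera axes: x right, y down, z forward; pixel columns grow to the right and rows downward; lengths in m; the calibration is good to about 2 mm. A picture is of the moment at which its call begins: read the wrist's pose just before it.
- hand_in(): hands the job in, once; it reports no verdict.
The state is a dict: "t": time; "joints": joint angles; "qvel": joint speeds; "joint_torque": joint torques, N m; "position": TCP position; "tcp_rot": TCP orientation; "wrist_force": force on the tool from outside, world axes, zero at the start; "ft_torque": the same for the moment, N m; "width": finger opening in m.
Only numpy, scipy, OpenCV 4.12 (cv2) and the standard library are available. Lean on these libraries where they do the work, as an engineer would, in place of code of your own. Each camera call takes 0.05 s, during which the arm holds its last target.

## Working session

There is one attempt and no reset: what is moved stays moved. The work goes in short steps, Python scripts to look and compute and a tool call to move; the robot and the scene stay as the last step left them, time stands still between calls to the robot, and variables do not carry over. Pictures are saved under pics/ and viewed, and the job is handed in when it is done.

Besides the shell and the picture viewer there is one more tool, called as a command line: name --argument value ..., lists and objects as JSON in quotes. apply_moves: Moves the arm, as the interface text tells. Its arguments: {"type":"object","properties":{"series":{"type":"array","items":{"type":"array"}}},"required":["series"]}

```bash
mkdir -p pics; ls
python3 - <<'E'
from bench import observe, camera
import cv2,numpy as np
print(observe())
for n in ["top","side"]:
    c=camera(n); cv2.imwrite(f"pics/{n}0.png",c["color"]); print(n,c["mtx"].tolist(),c["rvec"],c["tvec"])
    np.savez(f"{n}0.npz",**c)
E
```

```text
pics
{'t': 0.0, 'joints': array([-1.36019566,  0.41188411, -0.01270954,  1.59703634,  0.00559841,
        1.1342725 , -0.08221479]), 'qvel': array([ 0.00057376, -0.00115501,  0.00072877,  0.00182722,  0.00129088,
        0.00172794, -0.00105682]), 'joint_torque': array([ 2.09965065e-04, -5.87957525e+01,  6.41859155e-01, -2.91067046e+01,
       -5.37396851e-02,  1.84390013e-02,  1.33274157e-04]), 'position': array([0.17190641, 0.60037891, 0.22182207]), 'tcp_rot': array([ 1.38945854e-01,  9.90299671e-01, -7.80500734e-04, -5.38234048e-05]), 'wrist_force': array([ 0.38002254, -0.33401673, -0.45637761]), 'ft_torque': array([-0.07116481, -0.04097499, -0.00152109]), 'width': 0.0876409733534632}
top [[505.76737774962004, 0.0, 322.86728509866083], [0.0, 505.76737774962004, 203.69767389373519], [0.0, 0.0, 1.0]] [ 2.08719063 -2.14672211  0.16062369] [0.04888364 0.60053702 1.07466095]
side [[490.21772863345785, 0.0, 324.46173611777914], [0.0, 490.21772863345785, 203.6818663458735], [0.0, 0.0, 1.0]] [ 0.22495578 -2.84552477  1.21621329] [0.62472387 0.10041063 0.92408412]
```

View pics/top0.png

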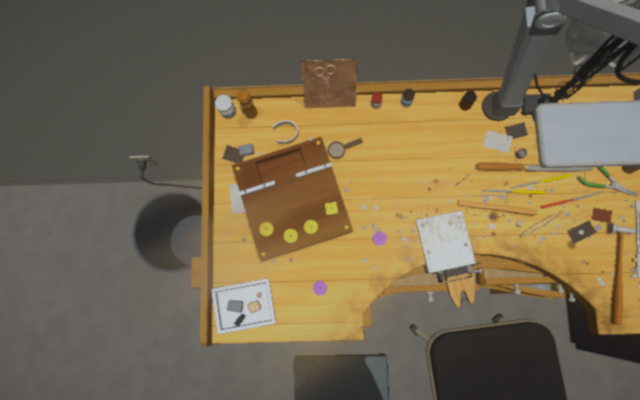

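View pics/side0.png

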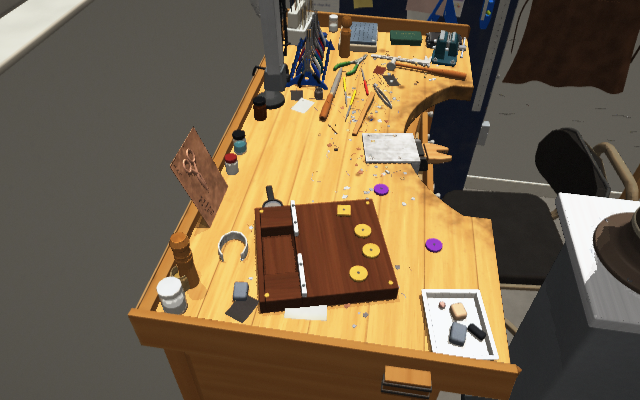

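```bash
cat > h.py <<'E'
import cv2,numpy as np
def px2w(c,u,v,z):
    R=cv2.Rodrigues(np.array(c["rvec"]))[0];t=np.array(c["tvec"]).ravel()
    d=R.T@np.linalg.solve(c["mtx"],[u,v,1.]);o=-R.T@t
    return o+d*(z-o[2])/d[2]
def w2px(c,p):
    return cv2.projectPoints(np.array(p,float).reshape(-1,3),np.array(c["rvec"]),np.array(c["tvec"]),c["mtx"],None)[0].reshape(-1,2)
E
python3 - <<'E'
from h import *
for n,(x0,x1,y0,y1) in dict(top=(220,380,110,270),side=(220,420,170,320)).items():
    c=dict(np.load(f"{n}0.npz")); im=c["color"]
    cv2.imwrite(f"pics/{n}0c.png",cv2.resize(im[y0:y1,x0:x1],None,fx=3.7,fy=3.7,interpolation=cv2.INTER_CUBIC))
    print(n,w2px(c,[[0,0,0],[.17,.6,.22],[.5,0,0],[.5,.2,0]]).round())
    hsv=cv2.cvtColor(im,cv2.COLOR_BGR2HSV)
    m=cv2.inRange(hsv,(22,180,120),(35,255,255)); m[:y0]=0;m[y1:]=0;m[:,:x0]=0;m[:,x1:]=0
    k,l,s,ce=cv2.connectedComponentsWithStats(m)
    for i in range(1,k):
        if s[i,4]>40: print(s[i],ce[i].round(1),px2w(c,*ce[i],.038).round(4), )
E
```

```text
top [[346. 486.]
 [  8. 435.]
 [339. 251.]
 [252. 253.]]
side [[656. 257.]
 [834. 657.]
 [390. 225.]
 [384. 309.]]
```

View pics/top0c.png

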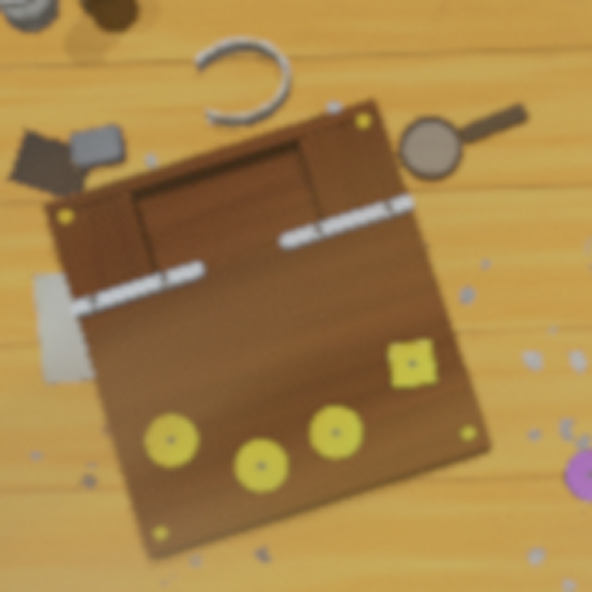

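View pics/side0c.png

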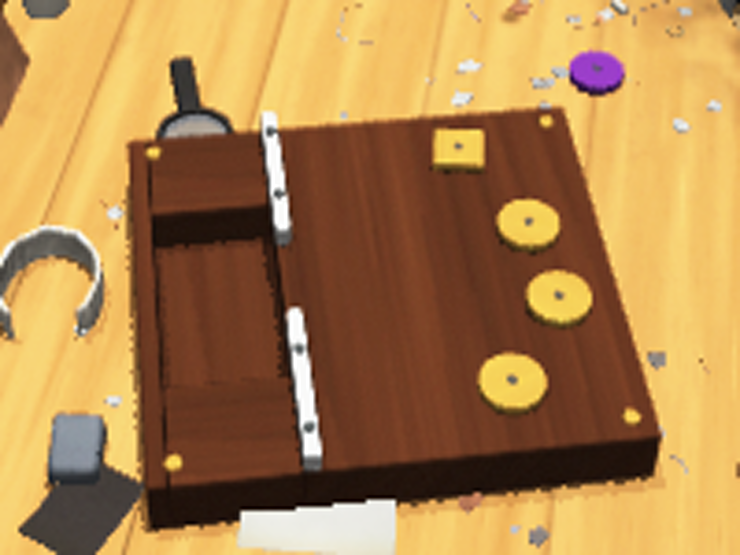

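Run:
```python
from h import *
for n,pts in dict(top=[(266,229),(290,236),(311,227),(331,208)],side=[(358,272),(371,250),(362,230),(344,210)]).items():
    c=dict(np.load(f"{n}0.npz"))
    hsv=cv2.cvtColor(c["color"],cv2.COLOR_BGR2HSV)
    print(n,[(hsv[v,u+3].tolist(),float(c["range_z"][v,u])) for u,v in pts])
    m=((hsv[...,0]>20)&(hsv[...,0]<40)&(hsv[...,1]>130)&(hsv[...,2]>110)).astype(np.uint8)
    k,l,s,ce=cv2.connectedComponentsWithStats(m)
    for u,v in pts:
        i=l[v,u+3]
        print(s[i],ce[i].round(1),px2w(c,*ce[i],.038).round(4))
```

```text
top [([27, 160, 191], 1.1389929056167603), ([28, 157, 190], 1.1322754621505737), ([29, 161, 192], 1.135849118232727), ([29, 159, 194], 1.1368341445922852)]
[259 221  15  16 177] [266.1 228.7] [0.5512 0.1617 0.038 ]
[283 228  15  16 181] [290.2 235.3] [0.5347 0.1074 0.038 ]
[303 219  16  16 182] [310.5 226.4] [0.5536 0.0615 0.038 ]
[324 201  15  14 164] [330.9 207.9] [0.5943 0.0144 0.038 ]
side [([24, 163, 247], 0.8324849009513855), ([23, 163, 246], 0.8674841523170471), ([23, 163, 245], 0.906237006187439), ([23, 162, 246], 0.9398891925811768)]
[350 266  17  14 191] [358.  272.5] [0.5509 0.1597 0.038 ]
[363 243  17  15 173] [370.8 249.9] [0.5335 0.1054 0.038 ]
[355 224  16  13 152] [362.5 229.6] [0.5527 0.0588 0.038 ]
[338 205  12   9 102] [343.5 209. ] [0.5939 0.0105 0.038 ]
```

Run:
```python
from h import *
c=dict(np.load("top0.npz"));s=dict(np.load("side0.npz"))
T=lambda x,y,z:px2w(c,219.86+x/3.7,109.86+y/3.7,z)
S=lambda x,y,z:px2w(s,219.86+x/3.7,169.86+y/3.7,z)
for nm,p,q in [("nearL",(152,558),(657,437)),("nearR",(490,448),(565,108)),("farR",(375,100),(130,143)),("farL",(47,203),(147,492))]:
    print(nm,T(*p,.032).round(4),S(*q,.032).round(4))
print("gapL",T(203,269,.044).round(4),S(293,311,.044).round(4)); print("gapR",T(283,241,.044).round(4),S(284,241,.044).round(4))
print("fenceends",T(77,308,.044).round(4),T(411,203,.044).round(4),S(312,463,.044).round(4),S(268,116,.044).round(4))
# fit
ref=np.array([[-110,110],[-110,-110],[123,-110],[123,110]])/1e3
for f,L in [(T,[(152,558),(490,448),(375,100),(47,203)]),(S,[(657,437),(565,108),(130,143),(147,492)])]:
    P=np.array([f(*p,.032)[:2] for p in L])
    print(np.linalg.norm(P[0]-P[1]),np.linalg.norm(P[1]-P[2]),np.linalg.norm(P[2]-P[3]))
    a,b=ref-ref.mean(0),P-P.mean(0)
    th=np.arctan2((a[:,0]*b[:,1]-a[:,1]*b[:,0]).sum(),(a*b).sum()); R=np.array([[np.cos(th),-np.sin(th)],[np.sin(th),np.cos(th)]])
    o=P.mean(0)-R@ref.mean(0); print("th",np.degrees(th),"o",o,"centre",P.mean(0)); 
    D=[(.5512,.1617),(.5347,.1074),(.5536,.0615),(.5943,.0144)] if f is T else [(.5509,.1597),(.5335,.1054),(.5527,.0588),(.5939,.0105)]
    for d in D: print(((np.array(d)-o)@R*1e3).round(1))
    gl=[T(203,269,.044),T(283,241,.044)] if f is T else [S(293,311,.044),S(284,241,.044)]
    for g in gl: print("gap",((g[:2]-o)@R*1e3).round(1))
```

```text
nearL [0.4804 0.1744 0.032 ] [0.4826 0.1766 0.032 ]
nearR [ 0.5413 -0.0321  0.032 ] [ 0.5407 -0.0336  0.032 ]
farR [0.7638 0.0323 0.032 ] [0.7638 0.0321 0.032 ]
farL [0.7038 0.2395 0.032 ] [0.7023 0.2429 0.032 ]
gapL [0.6556 0.1404 0.044 ] [0.6564 0.1408 0.044 ]
gapR [0.6717 0.0909 0.044 ] [0.669  0.0977 0.044 ]
fenceends [0.6336 0.2182 0.044 ] [0.6932 0.0115 0.044 ] [0.6323 0.2245 0.044 ] [0.694  0.0121 0.044 ]
0.21531147824782626 0.23162124413721213 0.2157499083265381
th 16.246625626344024 o [0.61607458 0.10170606] centre [0.62231502 0.10352458]
[-45.5  75.7]
[-76.5  28.2]
[-71.2 -21.1]
[-45.3 -77.7]
gap [48.8 26.1]
gap [ 50.4 -25.9]
0.21804975207442434 0.23257409726010808 0.21955492439445218
th 16.254650691261283 o [0.61610108 0.10269258] centre [0.62234126 0.10451198]
[-46.6  73. ]
[-78.5  25.7]
[-73.2 -24.4]
[-47.1 -82.3]
gap [49.4 25.3]
gap [ 49.4 -19.6]
```

```bash
cat >> h.py <<'E'
from scipy.spatial.transform import Rotation as Rn
TH=np.radians(16.25); O=np.array([.6065,.0994])
RB=np.array([[np.cos(TH),-np.sin(TH)],[np.sin(TH),np.cos(TH)]])
def b2w(p): return O+RB@(np.array(p,float)/1e3)
def w2b(p): return (np.array(p)[:2]-O)@RB*1e3
def rows(wps,w=.018,off=23.2,start=None,startq=None):
    """wps: (bx,by of disc centre in cradle [mm], heading deg board, z m, lag)"""
    from bench import observe
    s=observe(); p0=np.array(s["position"]) if start is None else np.array(start)
    R0=Rn.from_quat(s["tcp_rot"] if startq is None else startq)
    for bx,by,hd,z,back in wps:
        a=TH+np.radians(hd); h=np.array([np.cos(a),np.sin(a)])
        p=np.r_[b2w((bx,by))-h*(off+back)/1e3,z]
        X=-np.r_[h,0];Z=np.array([0,0,-1.]);Y=np.cross(Z,X)
        R=Rn.from_matrix(np.c_[X,Y,Z])
        rv=(R0.inv()*R).as_rotvec(); d=R0.inv().apply(p-p0)
        print([rv.round(4).tolist(),d.round(4).tolist(),w], p.round(3))
    print(s["t"],s["position"],s["tcp_rot"])
E
python3 - <<'E'
from h import *
rows([(-67,27,0,.13,10)])
E
```

```text
[[-0.0014, -0.0003, -0.5624], [-0.4565, -0.3926, 0.0925], 0.018] [0.503 0.097 0.13 ]
0.1 [0.17192828 0.6004437  0.22192872] [ 1.38946339e-01  9.90299668e-01 -6.92667479e-04 -4.65582910e-05]
```

Candidates: the brass discs in the top view at (266,229), (290,235) and (310,226). The square at (331,208) and the purple discs at (379,238) and (320,288) look similar, and so do the brass corner screws. The enlarged crop shows the three brass rounds have central holes and that the blank at (331,208) is square, so I'm choosing those three. I'll start with the middle one.

apply_moves --series '[[[0, 0, -0.05], [-0.042, -0.036, 0.0], 0.018], [[0, 0, -0.1], [-0.083, -0.071, 0.0], 0.018], [[0, 0, -0.15], [-0.125, -0.107, 0.0], 0.018], [[0, 0, -0.2], [-0.166, -0.143, 0.01], 0.018], [[0, 0, -0.25], [-0.208, -0.178, 0.02], 0.018], [[0, 0, -0.3], [-0.249, -0.214, 0.03], 0.018], [[0, 0, -0.36], [-0.29, -0.25, 0.04], 0.018], [[0, 0, -0.41], [-0.332, -0.286, 0.05], 0.018], [[0, 0, -0.46], [-0.373, -0.321, 0.07], 0.018], [[0, 0, -0.51], [-0.415, -0.357, 0.08], 0.018], [[0, 0, -0.562], [-0.4565, -0.3926, 0.0925], 0.018], [[0, 0, -0.562], [-0.4565, -0.3926, 0.0925], 0.018]]'

```text
t: 1.6
position: [0.5039, 0.0931, 0.1291]
tcp_rot: [-0.138, 0.99, -0.001, -0.001]
wrist_force: [-0.9, 0.3, -0.1]
width: 0.0185
```

Run:
```python
from h import *
from bench import *
s=observe();print(s["position"],s["tcp_rot"],s["joints"].round(2),s["width"],s["wrist_force"])
for n in ["top","side","wrist"]:
    c=camera(n);np.savez(n+"1.npz",**c);im=c["color"]
    if n!="wrist": print(n,w2px(c,s["position"]))
    cv2.imwrite(f"pics/{n}1.png",im if n=="wrist" else cv2.resize(im[110:310,220:420],None,fx=3,fy=3,interpolation=cv2.INTER_CUBIC))
    if n=="wrist": print(c["mtx"],c["mount"])
rows([(-67,27,0,z,10) for z in(.08,.05,.0345)])
```

```text
[0.50393519 0.09306053 0.12907283] [-1.37772299e-01  9.90463138e-01 -1.06748714e-03 -6.53453401e-04] [-0.43  0.33  0.19  1.98 -0.08  0.84  1.65] 0.018518549821774553 [-0.93089735  0.31398714 -0.1302727 ]
top [[293.34172943 244.99289771]]
side [[393.90158517 210.57950564]]
[[276.47328907   0.         316.88732551]
 [  0.         276.47328907 198.52477378]
 [  0.           0.           1.        ]] [[ 1.70568512e-04 -9.53981582e-01 -2.99865157e-01  8.15348727e-02]
 [ 9.99999951e-01  8.42529772e-05  3.00777576e-04  1.63037442e-03]
 [-2.61671736e-04 -2.99865193e-01  9.53981550e-01 -1.62123840e-01]
 [ 0.00000000e+00  0.00000000e+00  0.00000000e+00  1.00000000e+00]]
[[0.0006, -0.0007, -0.0002], [-0.0001, -0.0014, 0.0499], 0.018] [0.503 0.097 0.08 ]
[[0.0006, -0.0007, -0.0002], [-0.0002, -0.0014, 0.0799], 0.018] [0.503 0.097 0.05 ]
[[0.0006, -0.0007, -0.0002], [-0.0002, -0.0015, 0.0954], 0.018] [0.503 0.097 0.034]
1.75 [0.50225565 0.09860295 0.12994926] [-1.41231937e-01  9.89976426e-01  2.22990056e-04 -4.07330512e-04]
```

View pics/wrist1.png

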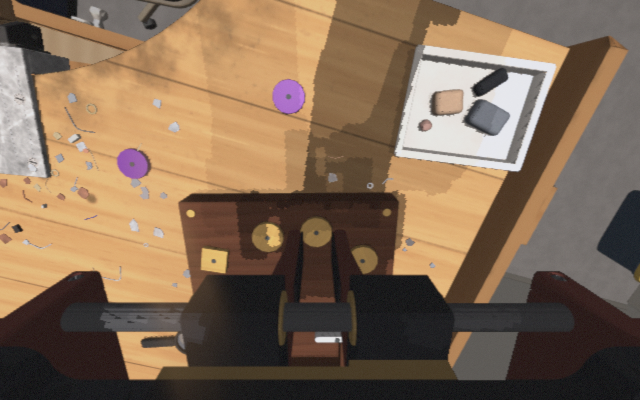

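View pics/side1.png

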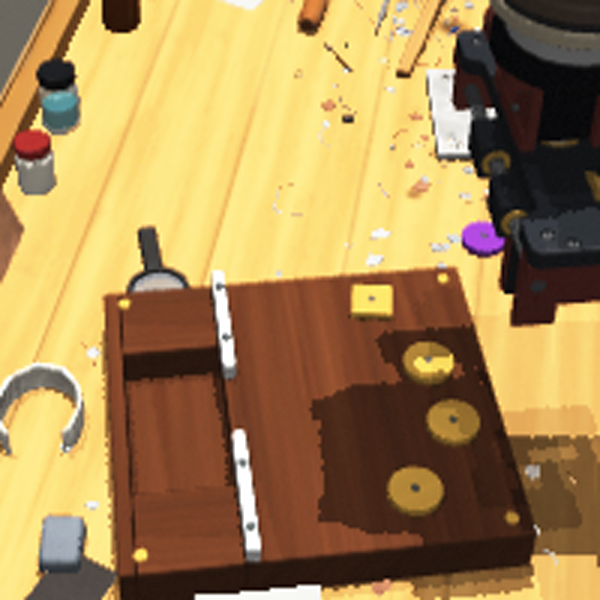

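The wrist view shows the middle disc at (316,232), centred between the fingertips. Descending behind it.

apply_moves --series '[[[0, 0, 0], [0, -0.001, 0.03], 0.018], [[0, 0, 0], [0, -0.001, 0.06], 0.018], [[0, 0, 0], [0, -0.001, 0.08], 0.018], [[0, 0, 0], [0, -0.001, 0.09], 0.018], [[0, 0, 0], [0, -0.001, 0.0945], 0.018], [[0, 0, 0], [0, -0.001, 0.0945], 0.018]]'

```text
t: 2.5
position: [0.5032, 0.0974, 0.036]
tcp_rot: [-0.141, 0.99, 0.0, 0.0]
wrist_force: [1.2, 0.5, 0.4]
width: 0.0183
```

Run:
```python
from h import *
from bench import *
for n in ["side","wrist"]:
    c=camera(n);im=c["color"]
    cv2.imwrite(f"pics/{n}2.png",im[150:400,150:500] if n=="wrist" else cv2.resize(im[170:320,270:470],None,fx=4,fy=4,interpolation=cv2.INTER_CUBIC))
s=observe();print(s["position"],s["width"],s["wrist_force"],w2b(s["position"]))
```

```text
[0.50356896 0.09708101 0.0363275 ] 0.017753010646234392 [0.80164136 0.15113966 0.8854375 ] [-99.4678477   26.57674064]
```

View pics/side2.png

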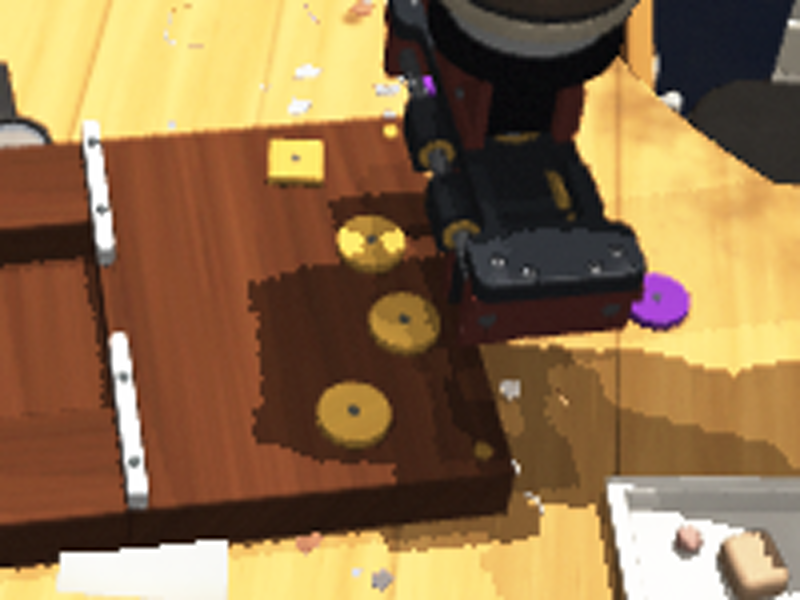

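View pics/wrist2.png

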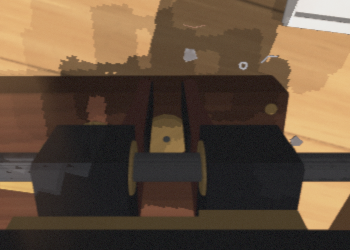

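apply_moves --series '[[[0, 0, 0], [-0.005, 0, 0.002], 0.018], [[0, 0, 0], [-0.01, 0, 0.002], 0.018], [[0, 0, 0], [-0.018, -0.002, 0.002], 0.018], [[0, 0, 0], [-0.026, -0.005, 0.002], 0.018], [[0, 0, 0], [-0.034, -0.008, 0.002], 0.018], [[0, 0, 0], [-0.042, -0.011, 0.002], 0.018], [[0, 0, 0], [-0.05, -0.014, 0.002], 0.018], [[0, 0, 0], [-0.058, -0.017, 0.002], 0.018], [[0, 0, 0], [-0.066, -0.02, 0.002], 0.018], [[0, 0, 0], [-0.074, -0.023, 0.002], 0.018], [[0, 0, 0], [-0.082, -0.025, 0.002], 0.018], [[0, 0, 0], [-0.09, -0.0265, 0.002], 0.018]]'

```text
t: 4.1
position: [0.5975, 0.0966, 0.0336]
tcp_rot: [-0.141, 0.99, 0.0, -0.0]
wrist_force: [-0.2, -0.4, 0.3]
width: 0.0179
```

Run:
```python
from h import *
from bench import *
for n in ["side","wrist"]:
    c=camera(n);im=c["color"]
    cv2.imwrite(f"pics/{n}3.png",im[150:400,150:500] if n=="wrist" else cv2.resize(im[170:320,240:440],None,fx=4,fy=4,interpolation=cv2.INTER_CUBIC))
s=observe();print(s["position"],s["width"],s["wrist_force"],w2b(s["position"]))
```

```text
[0.59790286 0.09673129 0.03363575] 0.018133850060112863 [-0.17304594 -0.69328129 -0.75327186] [-9.00046687 -0.15636975]
```

View pics/side3.png

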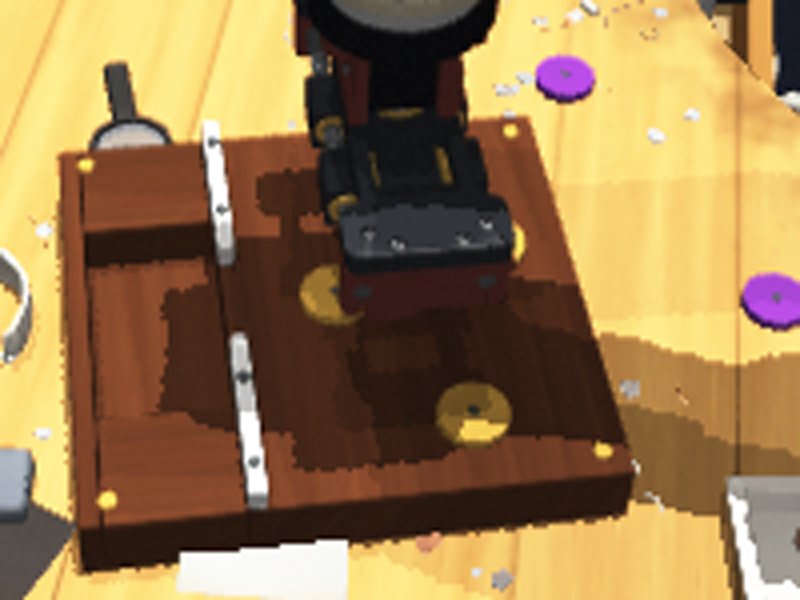

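View pics/wrist3.png

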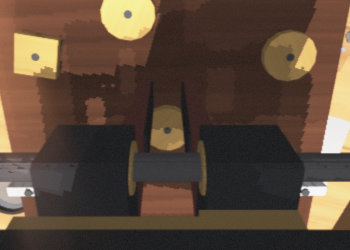

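Run:
```python
from h import *
c=dict(np.load("side0.npz"))
for p,z in [((335,292),.038),((226,262),.044),((238,335),.044)]: print(w2b(px2w(c,240+p[0]/4,170+p[1]/4,z)).round(1))
```

```text
[12.6  0.4]
[ 59.9 -17.9]
[58.7 25.5]
```

Disc sits in the cradle at board (12.6, 0.4), centred on the gate. Pushing straight through.

apply_moves --series '[[[0, 0, 0], [-0.007, 0, 0], 0.018], [[0, 0, 0], [-0.014, 0, 0], 0.018], [[0, 0, 0], [-0.021, 0, 0], 0.018], [[0, 0, 0], [-0.028, 0, 0], 0.018], [[0, 0, 0], [-0.035, 0, 0], 0.018], [[0, 0, 0], [-0.042, 0, 0], 0.018], [[0, 0, 0], [-0.048, 0, 0], 0.018], [[0, 0, 0], [-0.053, 0, 0], 0.018], [[0, 0, 0], [-0.053, 0, 0], 0.018], [[0, 0, 0], [-0.045, 0, 0], 0.018], [[0, 0, 0], [-0.035, 0, -0.02], 0.018], [[0, 0, 0], [-0.03, 0, -0.07], 0.018]]'

```text
t: 5.7
position: [0.6227, 0.1042, 0.1019]
tcp_rot: [-0.141, 0.99, -0.0, -0.003]
wrist_force: [1.2, 0.9, 1.1]
width: 0.0178
```

Run:
```python
from h import *
from bench import *
for n in ["side"]:
    c=camera(n);im=c["color"]
    cv2.imwrite(f"pics/{n}4.png",im[150:400,150:500] if n=="wrist" else cv2.resize(im[170:320,240:440],None,fx=4,fy=4,interpolation=cv2.INTER_CUBIC))
s=observe();print(s["position"],s["width"],s["wrist_force"],w2b(s["position"]))
```

```text
[0.62677678 0.10453353 0.11042952] 0.017824853046119346 [ 1.55943374 -0.40600963  4.54244316] [20.90322676 -0.74558248]
```

View pics/side4.png

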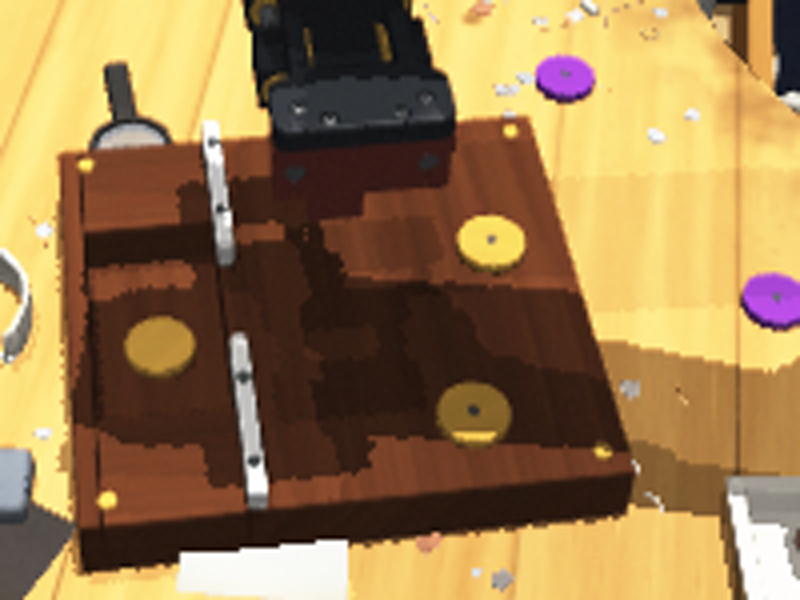

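First disc lies in the slot (crop (160,346)). Next: the one at crop (491,240).

Run:
```python
from h import *
from bench import *
c=dict(np.load("side0.npz"))
for p,z in [((491,239),.038),((473,410),.038)]: print(w2b(px2w(c,240+p[0]/4,170+p[1]/4,z)).round(1))
s=observe();print(s["position"],w2b(s["position"]))
```

```text
[-63.5 -23.7]
[-36.8  73.5]
[0.62677678 0.10453353 0.11042952] [20.90322676 -0.74558248]
```

apply_moves --series '[[[0, 0, 0], [0.04, -0.008, 0], 0.018], [[0, 0, 0], [0.08, -0.016, 0], 0.018], [[0, 0, 0], [0.116, -0.0225, 0], 0.018], [[0, 0, 0], [0.116, -0.0225, 0], 0.018], [[0, 0, 0], [0.116, -0.0225, 0.03], 0.018], [[0, 0, 0], [0.116, -0.0225, 0.055], 0.018], [[0, 0, 0], [0.116, -0.0225, 0.066], 0.018], [[0, 0, 0], [0.116, -0.0225, 0.07], 0.018], [[0, 0, 0], [0.111, -0.0225, 0.07], 0.018], [[0, 0, 0], [0.106, -0.0225, 0.07], 0.018], [[0, 0, 0], [0.1, -0.0215, 0.07], 0.018]]'

```text
t: 7.12
position: [0.5366, 0.0565, 0.0342]
tcp_rot: [-0.141, 0.99, 0.0, 0.001]
wrist_force: [-0.2, 0.2, 0.6]
width: 0.0178
```

Run:
```python
from h import *
from bench import *
for n in ["side","wrist"]:
    c=camera(n);im=c["color"]
    cv2.imwrite(f"pics/{n}5.png",im[150:400,150:500] if n=="wrist" else cv2.resize(im[170:320,240:440],None,fx=4,fy=4,interpolation=cv2.INTER_CUBIC))
s=observe();print(s["position"],s["width"],s["wrist_force"],w2b(s["position"]))
```

```text
[0.53678329 0.05687657 0.03402924] 0.01794101148246327 [0.21432261 0.48773469 0.54603756] [-78.83080693 -21.31585721]
```

View pics/side5.png

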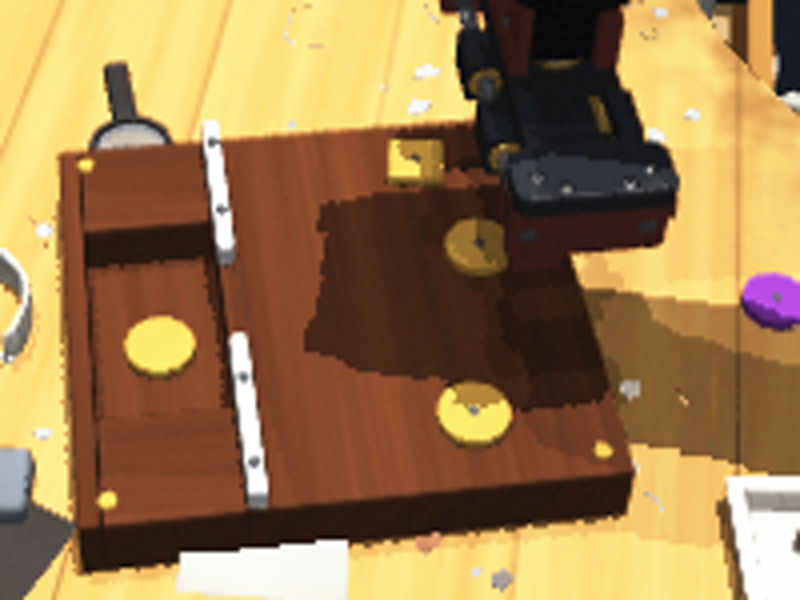

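View pics/wrist5.png

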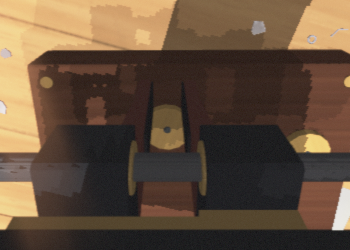

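apply_moves --series '[[[0, 0, 0], [-0.008, 0.0025, 0], 0.018], [[0, 0, 0], [-0.016, 0.005, 0], 0.018], [[0, 0, 0], [-0.024, 0.0075, 0], 0.018], [[0, 0, 0], [-0.032, 0.01, 0], 0.018], [[0, 0, 0], [-0.04, 0.013, 0], 0.018], [[0, 0, 0], [-0.048, 0.0155, 0], 0.018], [[0, 0, 0], [-0.056, 0.018, 0], 0.018], [[0, 0, 0], [-0.064, 0.0205, 0], 0.018], [[0, 0, 0], [-0.072, 0.0215, 0], 0.018], [[0, 0, 0], [-0.08, 0.0215, 0], 0.018]]'

```text
t: 8.48
position: [0.607, 0.0996, 0.0336]
tcp_rot: [-0.141, 0.99, 0.0, 0.0]
wrist_force: [-0.7, -0.4, 0.1]
width: 0.018
```

Run:
```python
from h import *
from bench import *
for n in ["side"]:
    c=camera(n);im=c["color"]
    cv2.imwrite(f"pics/{n}6.png",im[150:400,150:500] if n=="wrist" else cv2.resize(im[170:320,240:440],None,fx=4,fy=4,interpolation=cv2.INTER_CUBIC))
s=observe();print(s["position"],s["width"],s["wrist_force"],w2b(s["position"]))
```

```text
[0.60808538 0.09985886 0.03374217] 0.017902483063026626 [ 0.76510116 -0.08030941  0.00335   ] [ 1.6504407  -0.00310865]
```

View pics/side6.png

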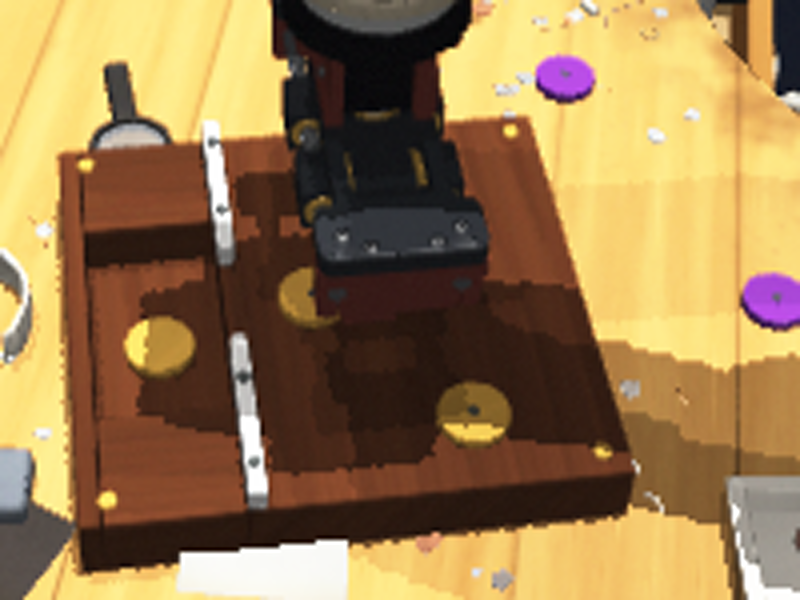

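Disc 2 is cradled at crop (313,295), in line with the gate. TCP is at board x of about 1.5, so I'll push 43 mm.

apply_moves --series '[[[0, 0, 0], [-0.007, 0, 0], 0.018], [[0, 0, 0], [-0.014, 0, 0], 0.018], [[0, 0, 0], [-0.021, 0, 0], 0.018], [[0, 0, 0], [-0.028, 0, 0], 0.018], [[0, 0, 0], [-0.035, 0, 0], 0.018], [[0, 0, 0], [-0.04, 0, 0], 0.018], [[0, 0, 0], [-0.0425, 0, 0], 0.018], [[0, 0, 0], [-0.0425, 0, 0], 0.018], [[0, 0, 0], [-0.035, 0, 0], 0.018], [[0, 0, 0], [-0.025, 0, -0.03], 0.018], [[0, 0, 0], [-0.02, 0, -0.07], 0.018], [[0, 0, 0], [-0.02, 0, -0.07], 0.018]]'

```text
t: 10.02
position: [0.627, 0.1048, 0.107]
tcp_rot: [-0.141, 0.99, 0.0, 0.003]
wrist_force: [-0.2, -0.4, -1.5]
width: 0.0178
```

Run:
```python
from h import *
from bench import *
for n in ["side"]:
    c=camera(n);im=c["color"]
    cv2.imwrite(f"pics/{n}7.png",im[150:400,150:500] if n=="wrist" else cv2.resize(im[170:320,240:440],None,fx=4,fy=4,interpolation=cv2.INTER_CUBIC))
s=observe();print(s["position"],s["width"],s["wrist_force"],w2b(s["position"]),s["joints"].round(2))
for hd in (-35,-45): rows([(-37,74,hd,.1036,12),(-37,74,hd,.0338,12),(-37,74,hd,.0338,0),(15,5,hd,.0338,0)],off=22)
```

```text
[0.62611212 0.10490277 0.10521749] 0.018118001258050284 [ 0.53095786 -0.69820687 -1.27710967] [20.36844699 -0.20510234] [-0.37  0.54  0.18  1.7  -0.12  0.91  1.71]
[[0.001, 0.0027, 0.6102], [0.0853, 0.0937, 0.0014], 0.018] [0.518 0.171 0.104]
[[0.001, 0.0027, 0.6102], [0.0855, 0.0936, 0.0712], 0.018] [0.518 0.171 0.034]
[[0.001, 0.0027, 0.6102], [0.0756, 0.0868, 0.0712], 0.018] [0.529 0.167 0.034]
[[0.001, 0.0027, 0.6102], [0.0236, 0.0178, 0.0714], 0.018] [0.599 0.115 0.034]
10.075 [0.62611212 0.10490277 0.10521749] [-1.41026121e-01  9.90004846e-01  2.55408737e-04  1.40424263e-03]
[[0.0012, 0.0027, 0.7848], [0.0815, 0.0982, 0.0014], 0.018] [0.52  0.176 0.104]
[[0.0012, 0.0027, 0.7848], [0.0817, 0.0982, 0.0712], 0.018] [0.52  0.176 0.034]
[[0.0012, 0.0027, 0.7848], [0.0732, 0.0897, 0.0712], 0.018] [0.531 0.171 0.034]
[[0.0012, 0.0027, 0.7848], [0.0211, 0.0207, 0.0714], 0.018] [0.6   0.119 0.034]
10.075 [0.62611212 0.10490277 0.10521749] [-1.41026121e-01  9.90004846e-01  2.55408737e-04  1.40424263e-03]
```

View pics/side7.png

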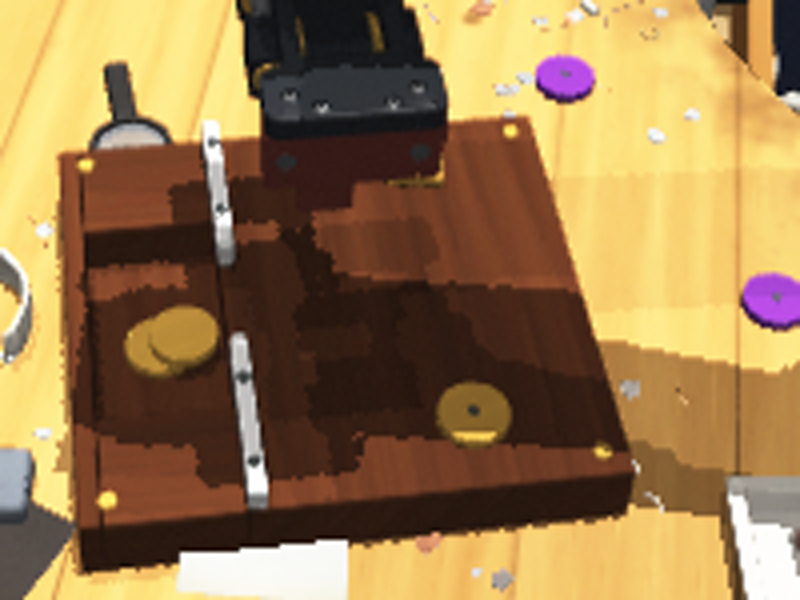

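Second disc is in the slot, lying on the first. Now the left disc, approached with the hand turned 45°.

apply_moves --series '[[[0, 0, 0.13], [0.015, 0.016, 0], 0.018], [[0, 0, 0.26], [0.03, 0.033, 0], 0.018], [[0, 0, 0.39], [0.045, 0.05, 0], 0.018], [[0, 0, 0.52], [0.058, 0.066, 0], 0.018], [[0, 0, 0.65], [0.07, 0.082, 0], 0.018], [[0, 0, 0.785], [0.0815, 0.098, 0], 0.018], [[0, 0, 0.785], [0.0815, 0.098, 0], 0.018], [[0, 0, 0.785], [0.0815, 0.098, 0.03], 0.018], [[0, 0, 0.785], [0.0815, 0.098, 0.055], 0.018], [[0, 0, 0.785], [0.0815, 0.098, 0.066], 0.018], [[0, 0, 0.785], [0.0815, 0.098, 0.07], 0.018], [[0, 0, 0.785], [0.0815, 0.098, 0.07], 0.018]]'

```text
t: 11.58
position: [0.5205, 0.176, 0.0339]
tcp_rot: [0.248, 0.969, 0.0, 0.0]
wrist_force: [0.3, 0.9, -0.0]
width: 0.0179
```

Run:
```python
from h import *
from bench import *
for n in ["side","wrist"]:
    c=camera(n);im=c["color"]
    cv2.imwrite(f"pics/{n}8.png",im[150:400,150:500] if n=="wrist" else cv2.resize(im[170:320,240:440],None,fx=4,fy=4,interpolation=cv2.INTER_CUBIC))
s=observe();print(s["position"],s["width"],s["wrist_force"],w2b(s["position"]))
z=.0338
P=[(-37,74,-45,z,4)]+[(-37+4.5*i,74-5.6*i,-45,z,0) for i in range(0,10)]
rows(P,off=22)
```

```text
[0.52072229 0.17631857 0.03436066] 0.018071310033183366 [ 0.73011356 -0.45776009  0.37896188] [-60.82682798  97.84875188]
[[0.001, 0.0007, 0.0002], [-0.0077, -0.0, 0.0006], 0.018] [0.527 0.173 0.034]
[[0.001, 0.0007, 0.0002], [-0.0117, -0.0, 0.0006], 0.018] [0.531 0.171 0.034]
[[0.001, 0.0007, 0.0002], [-0.0189, -0.0008, 0.0006], 0.018] [0.537 0.167 0.034]
[[0.001, 0.0007, 0.0002], [-0.026, -0.0016, 0.0006], 0.018] [0.543 0.162 0.034]
[[0.001, 0.0007, 0.0002], [-0.0331, -0.0024, 0.0006], 0.018] [0.549 0.158 0.034]
[[0.001, 0.0007, 0.0002], [-0.0403, -0.0031, 0.0006], 0.018] [0.555 0.154 0.034]
[[0.001, 0.0007, 0.0002], [-0.0474, -0.0039, 0.0006], 0.018] [0.56  0.15  0.034]
[[0.001, 0.0007, 0.0002], [-0.0546, -0.0047, 0.0006], 0.018] [0.566 0.146 0.034]
[[0.001, 0.0007, 0.0002], [-0.0617, -0.0055, 0.0006], 0.018] [0.572 0.142 0.034]
[[0.001, 0.0007, 0.0002], [-0.0688, -0.0063, 0.0006], 0.018] [0.578 0.138 0.034]
[[0.001, 0.0007, 0.0002], [-0.076, -0.007, 0.0006], 0.018] [0.584 0.134 0.034]
11.675 [0.52072229 0.17631857 0.03436066] [2.48170952e-01 9.68716051e-01 3.99381605e-04 4.80306227e-04]
```

View pics/side8.png

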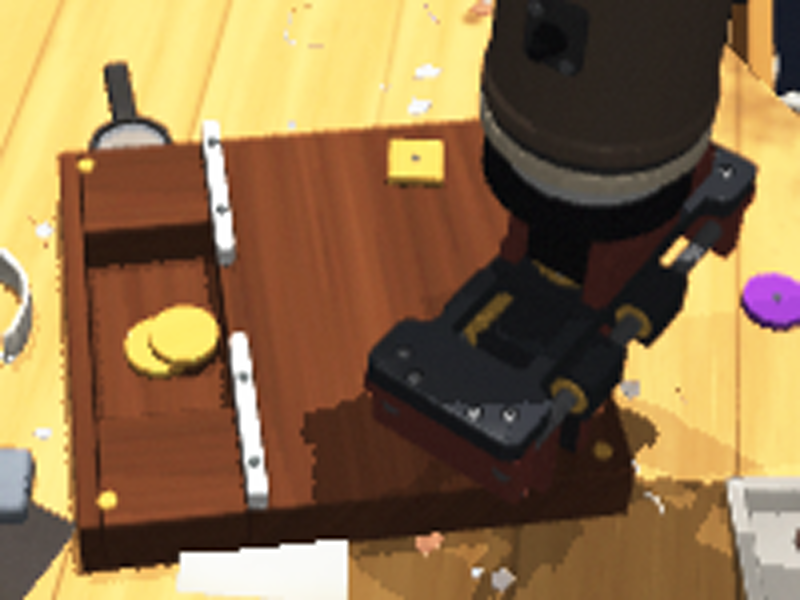

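View pics/wrist8.png

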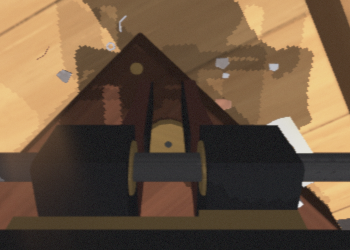

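apply_moves --series '[[[0, 0, 0], [-0.006, 0, 0], 0.018], [[0, 0, 0], [-0.012, 0, 0], 0.018], [[0, 0, 0], [-0.019, -0.001, 0], 0.018], [[0, 0, 0], [-0.026, -0.002, 0], 0.018], [[0, 0, 0], [-0.033, -0.0025, 0], 0.018], [[0, 0, 0], [-0.04, -0.003, 0], 0.018], [[0, 0, 0], [-0.047, -0.004, 0], 0.018], [[0, 0, 0], [-0.054, -0.005, 0], 0.018], [[0, 0, 0], [-0.061, -0.0055, 0], 0.018], [[0, 0, 0], [-0.068, -0.006, 0], 0.018], [[0, 0, 0], [-0.074, -0.007, 0], 0.018], [[0, 0, 0], [-0.076, -0.007, 0], 0.018]]'

```text
t: 13.18
position: [0.5837, 0.1331, 0.0336]
tcp_rot: [0.249, 0.969, -0.0, 0.0]
wrist_force: [-0.3, -0.4, -0.4]
width: 0.0179
```

Run:
```python
from h import *
from bench import *
for n in ["side","wrist"]:
    c=camera(n);im=c["color"]
    cv2.imwrite(f"pics/{n}9.png",im[150:400,150:500] if n=="wrist" else cv2.resize(im[170:320,240:440],None,fx=4,fy=4,interpolation=cv2.INTER_CUBIC))
s=observe();print(s["position"],s["width"],s["wrist_force"],w2b(s["position"]))
z=.0338
P=[(3.5,23.6,-45,z,0),(7,19,-45,z,0),(10,15,-42,z,0),(13,11,-37,z,0),(16,7.5,-30,z,0),(20,4.5,-23,z,0),(24,2.5,-16,z,0),(29,1,-9,z,0),(34,0,-2,z,0),(38,0,0,z,0)]
rows(P,off=22)
```

```text
[0.58350158 0.13333897 0.03360071] 0.018050717832747577 [-0.18398092  0.74340818  0.58760094] [-12.58252166  39.01872742]
[[-0.0001, 0.0, -0.0003], [-0.0003, 0.0005, -0.0002], 0.018] [0.584 0.134 0.034]
[[-0.0001, 0.0, -0.0003], [-0.006, -0.0003, -0.0002], 0.018] [0.589 0.13  0.034]
[[-0.0001, 0.0, -0.0527], [-0.011, -0.0022, -0.0002], 0.018] [0.592 0.126 0.034]
[[-0.0001, 0.0, -0.1399], [-0.0161, -0.0048, -0.0002], 0.018] [0.595 0.121 0.034]
[[-0.0001, 0.0, -0.2621], [-0.0212, -0.0078, -0.0002], 0.018] [0.598 0.116 0.034]
[[-0.0001, 0.0, -0.3843], [-0.0271, -0.0096, -0.0002], 0.018] [0.603 0.112 0.034]
[[-0.0001, 0.0, -0.5064], [-0.0325, -0.0106, -0.0002], 0.018] [0.607 0.108 0.034]
[[-0.0001, 0.0, -0.6286], [-0.0385, -0.0104, -0.0002], 0.018] [0.612 0.106 0.034]
[[-0.0001, 0.0, -0.7508], [-0.0444, -0.0096, -0.0002], 0.018] [0.618 0.103 0.034]
[[-0.0001, 0.0, -0.7857], [-0.0478, -0.0074, -0.0002], 0.018] [0.622 0.104 0.034]
13.275 [0.58350158 0.13333897 0.03360071] [ 2.48411359e-01  9.68654632e-01 -3.94781134e-05  1.10524344e-05]
```

View pics/side9.png

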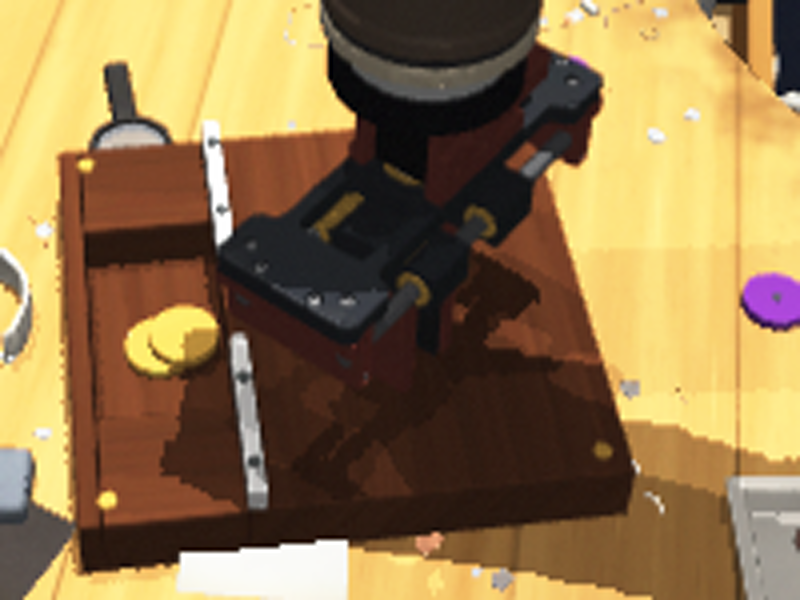

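View pics/wrist9.png

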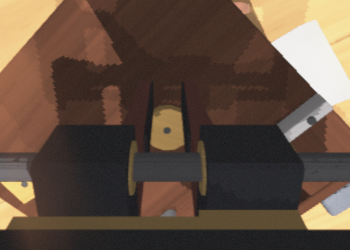

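apply_moves --series '[[[0, 0, 0], [-0.006, 0, 0], 0.018], [[0, 0, -0.053], [-0.011, -0.002, 0], 0.018], [[0, 0, -0.14], [-0.016, -0.005, 0], 0.018], [[0, 0, -0.262], [-0.0212, -0.0078, 0], 0.018], [[0, 0, -0.384], [-0.0271, -0.0096, 0], 0.018], [[0, 0, -0.506], [-0.0325, -0.0106, 0], 0.018], [[0, 0, -0.629], [-0.0385, -0.0104, 0], 0.018], [[0, 0, -0.751], [-0.0444, -0.0096, 0], 0.018], [[0, 0, -0.785], [-0.0478, -0.0074, 0], 0.018], [[0, 0, -0.785], [-0.0478, -0.0074, 0], 0.018]]'

```text
t: 14.52
position: [0.622, 0.1041, 0.0336]
tcp_rot: [-0.14, 0.99, 0.0, 0.0]
wrist_force: [-0.7, 1.3, -0.1]
width: 0.018
```

Run:
```python
from h import *
from bench import *
for n in ["side","wrist"]:
    c=camera(n);im=c["color"]
    cv2.imwrite(f"pics/{n}10.png",im[150:400,150:500] if n=="wrist" else cv2.resize(im[170:320,240:440],None,fx=4,fy=4,interpolation=cv2.INTER_CUBIC))
s=observe();print(s["position"],s["width"],s["wrist_force"],w2b(s["position"]))
```

```text
[0.62161121 0.10422761 0.03357351] 0.017565353002326003 [-0.88853117 -0.13130111 -0.36669322] [15.85842136  0.40618963]
```

View pics/side10.png

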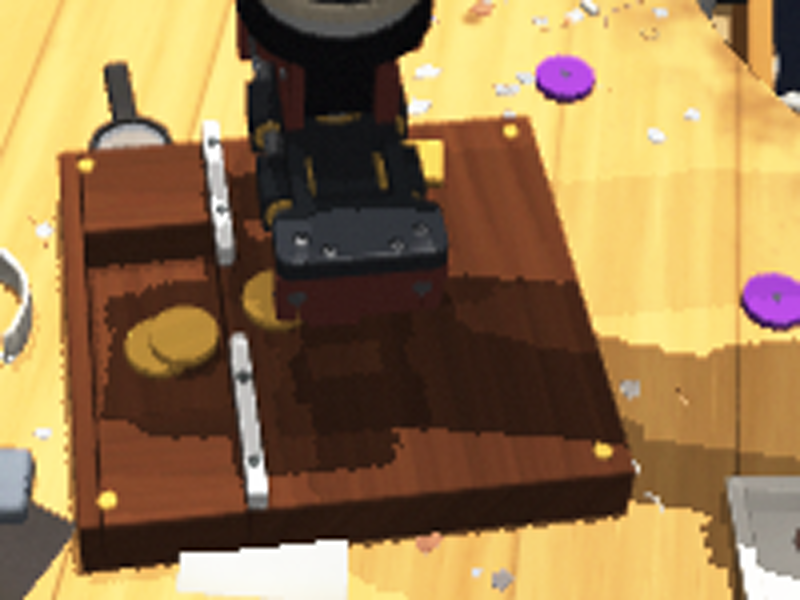

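View pics/wrist10.png

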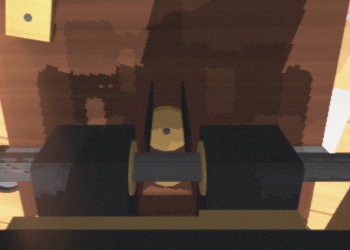

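Disc 3 is in the cradle in front of the gate. TCP is at board x of about 16, so I'll push 28.5 mm and then retreat.

apply_moves --series '[[[0, 0, 0], [-0.006, 0, 0], 0.018], [[0, 0, 0], [-0.012, 0, 0], 0.018], [[0, 0, 0], [-0.018, 0, 0], 0.018], [[0, 0, 0], [-0.024, 0, 0], 0.018], [[0, 0, 0], [-0.0285, 0, 0], 0.018], [[0, 0, 0], [-0.0285, 0, 0], 0.018], [[0, 0, 0], [-0.0285, 0, 0], 0.018], [[0, 0, 0], [-0.02, 0, 0], 0.018], [[0, 0, 0], [0.0, 0, -0.03], 0.018], [[0, 0, 0], [0.04, 0, -0.07], 0.018], [[0, 0, 0], [0.09, 0, -0.1], 0.018], [[0, 0, 0], [0.13, 0, -0.12], 0.018]]'

```text
t: 16.12
position: [0.4949, 0.067, 0.1549]
tcp_rot: [-0.141, 0.99, 0.0, 0.0]
wrist_force: [0.2, 0.0, -0.1]
width: 0.0182
```

Run:
```python
from h import *
from bench import *
for n in ["side","top"]:
    c=camera(n);im=c["color"];np.savez(n+"11.npz",**c)
    cv2.imwrite(f"pics/{n}11.png",cv2.resize(im[110:260,220:370] if n=="top" else im[170:320,220:420],None,fx=4,fy=4,interpolation=cv2.INTER_CUBIC))
s=observe();print(s["position"],s["wrist_force"])
```

```text
[0.49393689 0.06632289 0.15571539] [ 1.08246572 -0.4417763  -0.50671478]
```

View pics/side11.png

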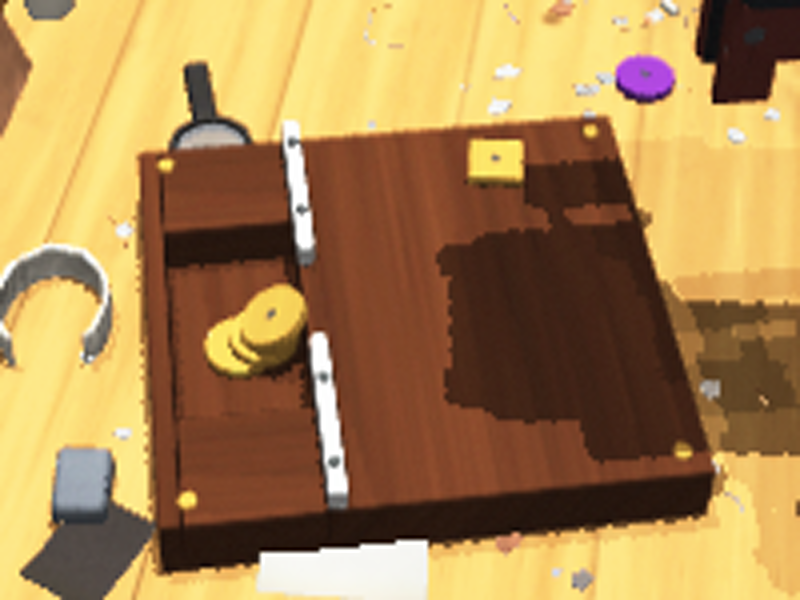

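View pics/top11.png

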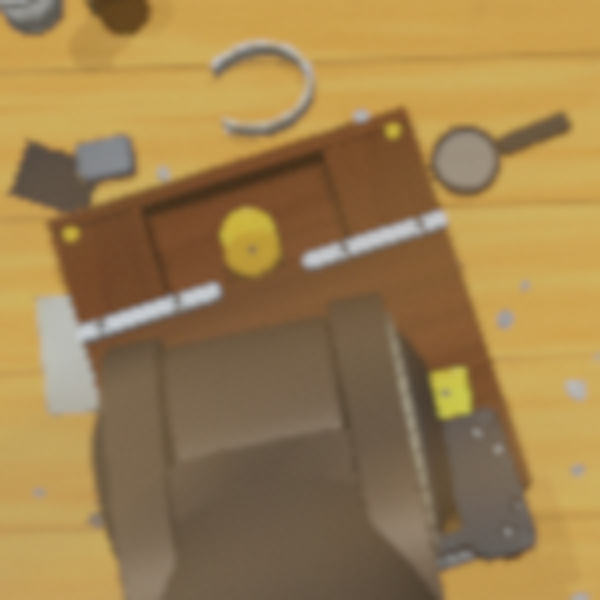

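The third disc looks tilted, possibly leaning on the slot's near edge. Checking its height with the depth image.

Run:
```python
from h import *
c=dict(np.load("side11.npz"))
R=cv2.Rodrigues(c["rvec"])[0];t=c["tvec"].ravel()
im=c["color"];rz=c["range_z"]
cv2.imwrite("pics/side11z.png",cv2.resize(im[235:270,260:310],None,fx=14,fy=14,interpolation=cv2.INTER_CUBIC))
def P(u,v):
    p=R.T@(np.linalg.solve(c["mtx"],[u,v,1.])*rz[v,u]-t); return np.r_[w2b(p),p[2]*1e3].round(0)
for v in range(240,266,2):
    print(v,[P(u,v).astype(int).tolist() for u in range(270,302,3)])
```

```text
240 [[108, -45, 8], [102, -44, 8], [97, -44, 8], [91, -41, 11], [86, -44, 7], [80, -41, 9], [74, -40, 9], [69, -40, 8], [64, -33, 15], [59, -14, 36], [54, -15, 34]]
242 [[108, -40, 8], [103, -38, 9], [97, -36, 11], [92, -38, 9], [86, -34, 11], [81, -34, 11], [76, -11, 36], [71, -9, 38], [64, -34, 9], [60, -10, 35], [54, -12, 33]]
244 [[109, -36, 7], [103, -34, 9], [97, -33, 9], [92, -33, 8], [86, -32, 9], [82, -10, 32], [76, -7, 35], [71, -5, 37], [66, -5, 36], [60, -6, 34], [55, -4, 36]]
246 [[109, -29, 9], [103, -30, 8], [98, -29, 7], [92, -28, 8], [87, -9, 30], [82, -5, 33], [77, -4, 33], [71, 0, 37], [66, 3, 39], [61, 0, 36], [55, -1, 34]]
248 [[109, -25, 9], [104, -24, 9], [98, -23, 9], [93, -23, 9], [88, -5, 28], [82, -1, 32], [77, 0, 33], [72, 5, 38], [67, 8, 40], [61, 5, 36], [56, 4, 34]]
250 [[109, -19, 10], [104, -18, 10], [98, -13, 15], [93, -7, 21], [88, -1, 27], [83, 3, 31], [77, 5, 32], [72, 9, 37], [67, 9, 36], [62, 8, 34], [56, 9, 34]]
252 [[110, -15, 9], [104, -8, 16], [99, -6, 18], [93, -2, 21], [88, 6, 30], [83, 9, 33], [78, 9, 32], [73, 13, 36], [67, 13, 36], [62,
[... 264 characters left out ...]
8], [78, 17, 31], [73, 11, 22], [67, 0, 9], [63, 29, 42], [59, 33, 47]]
258 [[110, -1, 9], [105, 5, 15], [100, 7, 17], [94, 8, 16], [89, 11, 19], [84, 13, 21], [78, 13, 21], [73, 13, 20], [67, 4, 8], [63, 28, 36], [59, 37, 46]]
260 [[104, 580, 699], [105, 10, 15], [100, 12, 16], [95, 11, 15], [89, 12, 16], [84, 17, 20], [79, 15, 17], [73, 10, 10], [68, 10, 9], [63, 27, 30], [59, 41, 46]]
262 [[111, 9, 9], [106, 10, 9], [100, 15, 15], [95, 14, 13], [90, 17, 16], [84, 14, 11], [79, 13, 9], [73, 13, 8], [68, 14, 9], [63, 25, 21], [60, 44, 45]]
264 [[111, 16, 12], [106, 14, 9], [101, 15, 9], [95, 15, 9], [90, 14, 7], [85, 17, 9], [79, 17, 8], [74, 18, 8], [68, 18, 9], [64, 26, 17], [60, 51, 48]]
```

View pics/side11z.png

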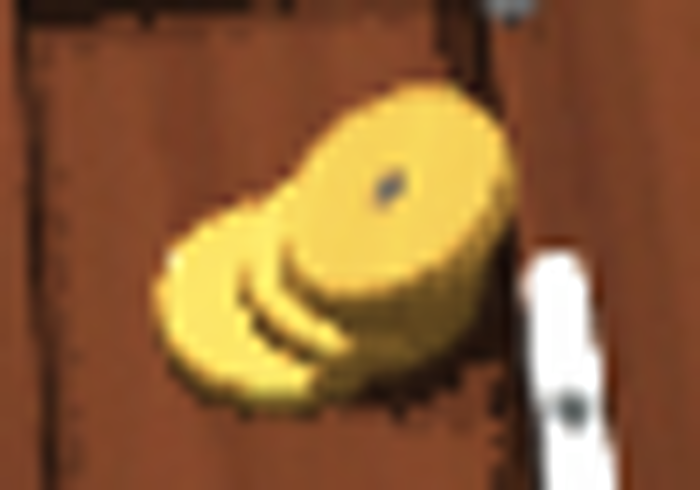

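Its rear edge rests on the floor's lip (top about 38 mm at x=66, against 27 mm at x=90). I'll nudge it further with the fingers shut: 27 mm wide in a 50 mm gap.

apply_moves --series '[[[0, 0, 0], [-0.045, 0, 0.01], 0], [[0, 0, 0], [-0.095, 0, 0.03], 0], [[0, 0, 0], [-0.13, 0, 0.06], 0], [[0, 0, 0], [-0.135, 0, 0.09], 0], [[0, 0, 0], [-0.135, 0, 0.11], 0], [[0, 0, 0], [-0.135, 0, 0.1195], 0], [[0, 0, 0], [-0.135, 0, 0.1195], 0]]'

```text
t: 17.1
position: [0.6263, 0.1053, 0.0343]
tcp_rot: [-0.141, 0.99, 0.0, -0.0]
wrist_force: [-1.7, 0.0, -0.8]
width: 0.0002
```

Run:
```python
from h import *
from bench import *
for n in ["side"]:
    c=camera(n);im=c["color"]
    cv2.imwrite(f"pics/{n}12.png",cv2.resize(im[200:300,240:380],None,fx=5,fy=5,interpolation=cv2.INTER_CUBIC))
s=observe();print(s["position"],s["width"],s["wrist_force"],w2b(s["position"]))
```

```text
[0.62668766 0.10536873 0.0347887 ] 0.0006469255226949348 [0.1449702  0.42398396 0.17023329] [21.05138231  0.08119079]
```

View pics/side12.png

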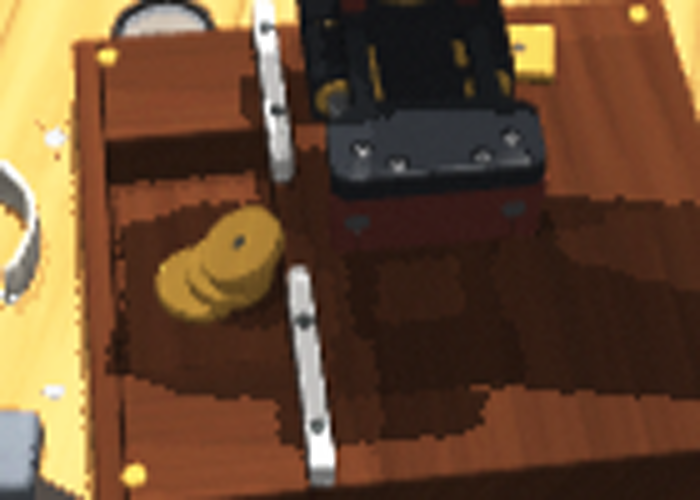

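apply_moves --series '[[[0, 0, 0], [-0.01, 0, 0], 0], [[0, 0, 0], [-0.02, 0, 0], 0], [[0, 0, 0], [-0.027, 0, 0], 0], [[0, 0, 0], [-0.032, 0, 0], 0], [[0, 0, 0], [-0.037, 0, 0], 0], [[0, 0, 0], [-0.042, 0, 0], 0], [[0, 0, 0], [-0.046, 0, 0], 0], [[0, 0, 0], [-0.046, 0, 0], 0], [[0, 0, 0], [-0.03, 0, 0], 0], [[0, 0, 0], [-0.01, 0, 0], 0], [[0, 0, 0], [0.0, 0, -0.03], 0], [[0, 0, 0], [0.03, 0, -0.07], 0]]'

```text
t: 18.65
position: [0.5971, 0.0971, 0.104]
tcp_rot: [-0.141, 0.99, -0.0, -0.001]
wrist_force: [0.4, 0.8, 1.0]
width: 0.0006
```

apply_moves --series '[[[0, 0, 0], [0.04, 0, -0.04], 0], [[0, 0, 0], [0.08, 0, -0.06], 0], [[0, 0, 0], [0.08, 0, -0.06], 0]]'

```text
t: 19.02
position: [0.5197, 0.074, 0.1662]
tcp_rot: [-0.141, 0.99, 0.0, 0.001]
wrist_force: [0.7, 0.3, -0.3]
width: 0.0003
```

Run:
```python
from h import *
from bench import *
s=observe();print(s["position"],s["wrist_force"])
for n in ["side","top"]:
    c=camera(n);im=c["color"];np.savez(n+"13.npz",**c)
    cv2.imwrite(f"pics/{n}13.png",cv2.resize(im[110:260,220:370] if n=="top" else im[170:320,220:420],None,fx=4,fy=4,interpolation=cv2.INTER_CUBIC))
    if n=="side":
        R=cv2.Rodrigues(c["rvec"])[0];t=c["tvec"].ravel();rz=c["range_z"]
        for v in range(240,266,3):
            o=[]
            for u in range(264,300,3):
                p=R.T@(np.linalg.solve(c["mtx"],[u,v,1.])*rz[v,u]-t); o.append(np.r_[w2b(p),p[2]*1e3].round().astype(int).tolist())
            print(v,o)
```

```text
[0.51970149 0.07397743 0.16620428] [ 0.70686185  0.34676216 -0.26627468]
240 [[119, -46, 9], [114, -46, 8], [108, -44, 9], [102, -44, 8], [97, -44, 8], [91, -41, 10], [86, -41, 9], [80, -41, 9], [74, -40, 9], [69, -38, 11], [64, -32, 17], [59, -16, 34]]
243 [[120, -37, 10], [114, -38, 8], [108, -37, 9], [103, -34, 12], [97, -35, 9], [92, -35, 9], [86, -35, 8], [81, -33, 9], [75, -33, 8], [69, -32, 9], [64, -33, 8], [60, -8, 34]]
246 [[120, -29, 10], [114, -30, 9], [109, -29, 9], [103, -29, 9], [98, -29, 8], [92, -27, 9], [87, -12, 26], [82, -10, 27], [76, -8, 29], [71, -8, 28], [65, -22, 11], [61, -2, 34]]
249 [[120, -22, 11], [115, -21, 11], [109, -21, 10], [104, -21, 10], [98, -22, 7], [93, -3, 28], [88, -4, 26], [82, -3, 27], [77, -3, 26], [72, -3, 26], [66, -1, 27], [61, 6, 35]]
252 [[121, -16, 9], [115, -15, 9], [110, -13, 10], [104, -7, 18], [99, -10, 13], [94, 3, 27], [88, 3, 27], [83, 4, 27], [78, 5, 28], [72, 5, 27], [67, 8, 29], [62, 14, 36]]
255 [[121, -9, 8], [115, -7, 10], [110, -8, 9], [105, -1, 16], [99, 0, 16], [94, 9, 26], [89, 10, 27], [83, 10, 26], [78, 12, 27], [73, 11, 25], [67, 10, 24], [63, 28, 44]]
258 [[121, 1, 12], [116, -2, 8], [110, -1, 8], [105, 5, 14], [100, 5, 14], [94, 11, 20], [89, 14, 23], [84, 16, 24], [79, 16, 24], [73, 15, 21], [67, 5, 10], [64, 30, 38]]
261 [[122, 7, 11], [116, 6, 9], [111, 7, 9], [105, 9, 11], [100, 14, 16], [95, 13, 14], [90, 16, 17], [84, 14, 14], [79, 12, 10], [73, 11, 8], [68, 12, 10], [64, 27, 27]]
264 [[122, 12, 9], [117, 13, 9], [111, 14, 10], [106, 14, 9], [101, 16, 10], [95, 18, 12], [90, 18, 11], [85, 18, 11], [79, 16, 7], [74, 17, 8], [68, 18, 8], [64, 26, 17]]
```

View pics/side13.png

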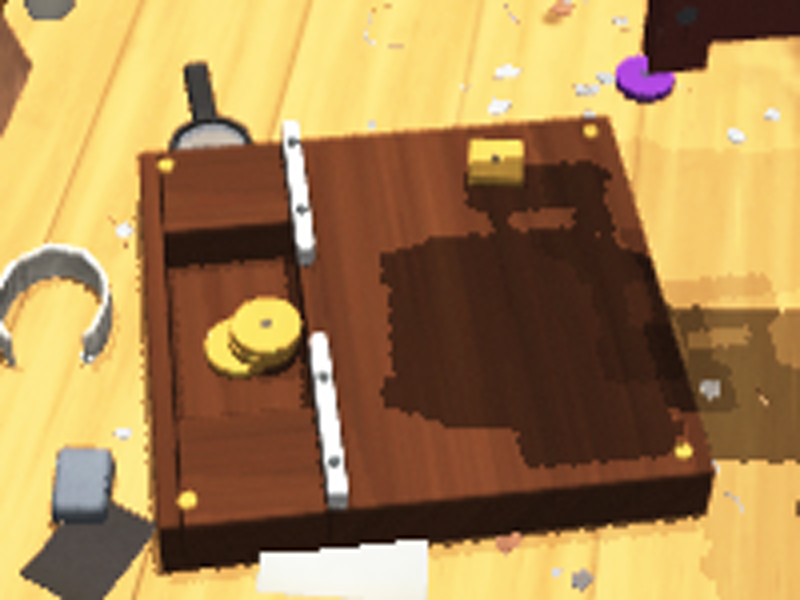

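View pics/top13.png

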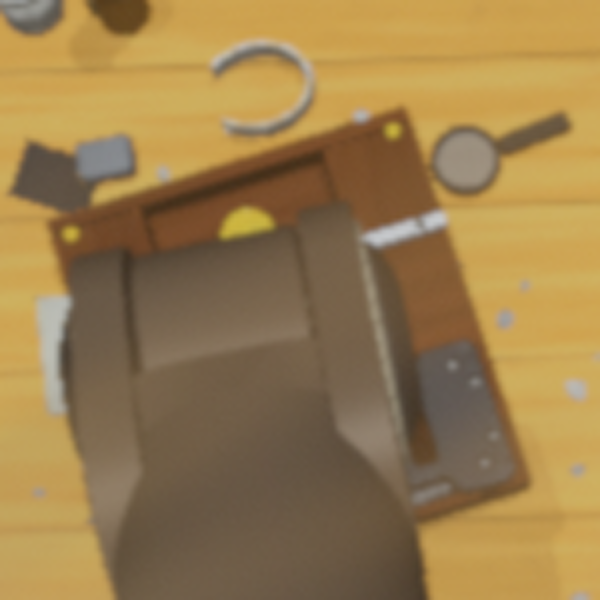

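All three discs are stacked flat in the slot. The top one is level at about 26 mm, below the 32 mm floor. The square (crop (495,160)) and the surrounding things are unmoved, and the arm is clear of everything.

```bash
python3 -c "
from bench import *
print(hand_in())"
```

```text
the job is handed in; nothing more can be done
None
```

The job is handed in after about 19 s on the robot's clock: all three round brass blanks went through the gate one after another and are in the slot. I cradled each disc behind the slightly open fingertips (both tips rather than a single one) and slid it. Nothing was lifted, and wrist force stayed within a few newtons at every reading.

- **Third disc:** it first came to rest on the floor's lip, on top of the other two. I mended that with a short push with the fingers shut.
- **Last checks:** the depth image shows the discs stacked in the slot, the top one level at about 26 mm, below the 32 mm floor. The square blank, cuff, loupe and abrasive block look unmoved in the side view, and both purple discs were never touched. The arm was about 13 cm above the board.
- **Limits:** in the final top view the arm hid the square and part of the slot, so those rest on the side camera. The two cameras' position measurements differed by 2–4 mm, which did no harm.

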